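Fit the wing handle and hold the glue-up clamp closed

TASK

Fit the loose wing handle fully down onto the square spindle of the glue-up clamp, then use the handle to turn the spindle clockwise (seen from above) against its spring until the pointer stands in the green band, keep it there for three seconds, and finish while still holding it there with the handle seated and nothing of the robot pressing on the clamp itself. The spring turns it back if you let go; never let the pointer run into the red band, as that crushes the foam, and leave the other things on the bench where they are.

Things in the scene. Friction and masses are not known exactly. Their poses are not given: they have to be found in the camera images.
- handle: Loose wing handle: square steel hub 36 x 36, 38 high, with two red wings forming a straight bar 158 long, 16 wide (22 round tips), at heights 24 to 38 of the hub. Lies bore down on the table. Origin: centre of the hub's underside; z up, x along the bar. The hub's flat faces at y = +-18 are free for gripping over their whole height. About 220 g.
- handle_bore (a point): Centre of the mouth of the square bore in the hub's underside; same point and axes as the handle's origin. Bore 18 x 18, 26 deep, sides parallel to the hub's sides.
- clamp: Glue-up clamp, fixed, place and yaw vary. Base plate 160 x 300 x 18; round blue housing, diameter 128, with a white dial on top 58 above the table; two white foam slabs (up to 123 high, 124 to 205 to the +y side of the spindle) before a blue fence; a jaw closes on them as the spindle turns. Origin on the table; the spindle axis is at x = 0, y = -70.
- spindle_seat (a point): Centre of the shoulder on which the fitted hub rests, on the spindle's vertical axis, 74 above the table: top of a collar of diameter 30, 16 high, over the dial. z up, x and y square to the flats of the shaft; turns with the spindle (clamp's axes at rest). Fully seated, handle_bore coincides with it.
- shaft_tip (a point): Top of the steel square shaft, 22 above spindle_seat, same axes. The shaft is 16 x 16; its upper 8 taper to 10 x 10. The handle goes on from above in any of four directions; play in the bore is 1 a side, about +-0.12 rad of turn.
- spindle (a joint): Spindle angle, rad: 0 at rest, grows clockwise from above, stop at 1.3. A spring returns it when let go: 0.075 N m at 0 plus 0.25 N m per rad (0.26 N m in green, about 4 N at a wing tip). A black pointer, 45 degrees counterclockwise of spindle_seat's x axis, shows it on the white dial: green band 0.58 to 0.87, red band from 1.0 on.
- tin: Bystander, leave alone: round metal tin with a blue label, diameter 74, height 100, standing. Origin: underside.
- towel_roll: Bystander, leave alone: white paper towel roll standing upright, diameter 110, height 230. Origin: underside.
- jar: Bystander, leave alone: small lidded jar, diameter 68, height 85, standing. Origin: underside.
- brush: Bystander, leave alone: brush lying flat, about 210 long. Origin: underside.
- offcut: Bystander, leave alone: white foam offcut 60 x 60 x 40. Origin: underside.
Mind the look-alikes: they are no part of the job. What is meant by the handle is not black or yellow, and is the smaller of those in its own colour.

How it is judged:
By the outcome, as a careful person would: the job done as asked, in the order asked, and still so for the second after the job is handed in, while the arm keeps its last pose, push and grip.
It also fails if it takes over 51 s, if anything falls off the work surface, if the arm or the gripper's body presses on something with over 40 N, if the wrist force passes 120 N, or if a joint passes its speed limit or range.

ROBOT

A 7-joint arm with a two-finger parallel gripper is mounted at the origin on the work surface. World frame = base frame: x ahead of the robot, y to its left, z up, the work surface at z = 0. Lengths are in m, angles in rad, forces in N, time in s.
With the tool pointing down it reaches from about 0.425 to 0.825 m from the base axis. Payload 3.6 kg.
Tool frame: the origin (TCP) lies between the finger pads; the fingertips stand 22 mm ahead of it and the grasp point (between the pads) lies 3 mm ahead of it; y points along the fingers, x is the direction in which the jaws open and shut, and the axes are right-handed (so a half turn about y gives the same grasp; the last joint's range is limited). The gripper opens to 85 mm and grips with 20 to 120 N. Pads are 22 mm wide; open, the fingers measure 114 mm over their backs; the gripper's body (76 mm by 85 mm) begins 54 mm behind the grasp point. The pads swing forward as they close: fully open they stand 13 mm farther back than shut.
Start: joints at [1.236, 0.615, -0.013, 1.423, 0.008, 1.103, -0.04], TCP at [0.198, -0.619, 0.253] pointing down, gripper open.
Joint ranges: [-3.12, 3.12], [-0.3, 2.06], [-1.34, 1.32], [0.26, 2.42], [-1.36, 4.5], [0.01, 1.98], [-2.84, 2.84]. Speed limits (rad/s): [2.79, 2.79, 3.14, 3.14, 3.14, 3.14, 3.14].

INTERFACE

Orientations are given as a unit quaternion [w, x, y, z].
In Python, from bench import manip gives the robot as it stands.
- The arm moves only by the shell command python3 -m crank 'ROWS' [OPENING]. ROWS is JSON, a list that holds one entry, the list of rows, each a list of 6 numbers: the shift along the world's x, y, z in m, then the turn, a rotation vector about the world's x, y, z in degrees. A call has 1 to 8 rows; each row shifts and turns the pose as measured when the row begins; what a row does not reach is not made up. A row lasts 1/10 s, in which the tool goes at most 50 mm and 8.59 degrees, less where a joint would pass 70% of its speed; a pose out of reach is approached as far as the arm can. A call with a gripper value outside its range is refused whole. OPENING is the finger opening in m, from 0 to 0.0854, set as the call begins (- or left out, the last holds). The fingers move at their own pace and stop on an object; the grip force is fixed at half the most. Time passes only in rows, so rows that do not move let the fingers close. It gives the time, the measured TCP pose, the force and the opening at its end, in the units of the state.
- manip.read_state(): the state, without advancing time (a new reading comes with each control period).
- manip.read_camera(name): name is "side" or "top"; returns the picture (400x640x3 uint8, blue, green, red); there is no depth.
- manip.camera_params(name): a dict with "fx", "fy", "cx", "cy" (pixels), "distortion" ([k1, k2, p1, p2, k3] as OpenCV has them; the pictures are not rectified), "extrinsics" (4x4, takes a point from camera to world coordinates). Camera axes: x right, y up, looking along -z (the intrinsics and any distortion apply to the point x, -y, -z); pixel columns grow to the right and rows downward; lengths in m; the calibration is good to about 2 mm. A picture is of the moment at which its call begins. camera_params takes no time and is no camera call.
- manip.job_done(): hands the job in, once; it reports no verdict.
The state is a dict: "time": time; "q": joint angles; "joint_velocities": joint speeds; "joint_torque": joint torques, N m; "position": TCP position; "orientation": TCP orientation; "ft_force": force on the tool from outside, world axes, zero at the start; "wrist_torque": the same for the moment, N m; "width": finger opening in m.
Only numpy, scipy, OpenCV 4.12 (cv2) and the standard library are available. Lean on these libraries where they do the work, as an engineer would, in place of code of your own. Each camera call takes 0.05 s, during which the arm holds its last target.

## Working session

There is one attempt and no reset: what is moved stays moved. The work goes in short steps, Python scripts to look and compute and a shell command to move; the robot and the scene stay as the last step left them, time stands still between calls to the robot, and variables do not carry over. Pictures are saved under pics/ and viewed, and the job is handed in when it is done.

```bash
ls; mkdir -p pics; python3 - <<'E'
from bench import manip
import cv2
for n in("top","side"):
    im=manip.read_camera(n); cv2.imwrite(f"pics/{n}0.png",im)
    p=manip.camera_params(n); print(n,p)
s=manip.read_state(); print(s)
E
```

```text
pics
top {'fx': 444.59355136814867, 'fy': 444.59355136814867, 'cx': 319.2101208212295, 'cy': 204.1996390105917, 'distortion': array([-0.07674087,  0.        ,  0.        ,  0.        ,  0.        ]), 'extrinsics': array([[ 1.14175738e-01,  9.72160796e-01, -2.04614972e-01,
         2.17692179e-01],
       [-9.93459869e-01,  1.11483383e-01, -2.46767804e-02,
        -4.63185911e-02],
       [-1.17862911e-03,  2.06094253e-01,  9.78531435e-01,
         1.50545771e+00],
       [ 0.00000000e+00,  0.00000000e+00,  0.00000000e+00,
         1.00000000e+00]])}
side {'fx': 450.80350616375057, 'fy': 450.80350616375057, 'cx': 323.6224766694512, 'cy': 202.6834655078196, 'distortion': array([-0.12897157,  0.        ,  0.        ,  0.        ,  0.        ]), 'extrinsics': array([[ 0.72926502,  0.42479065, -0.53640043, -0.39640317],
       [-0.68421371,  0.45836538, -0.56723257, -0.96830979],
       [ 0.0049123 ,  0.7806754 ,  0.62491743,  1.15242827],
       [ 0.        ,  0.        ,  0.        ,  1.        ]])}
{'time': 0.1, 'q': array([ 1.23553633,  0.61583986, -0.01263367,  1.42477919,  0.00810881,
        1.1033921 , -0.04040217]), 'joint_velocities': array([-6.42189843e-04, -4.02024746e-03, -9.52151629e-05, -2.96388137e-03,
        7.48058060e-04,  5.88723176e-04, -1.99346958e-03]), 'joint_torque': array([ 1.26639097e-03, -4.70383072e+01,  2.60241805e-01, -1.71571344e+01,
        1.00766061e-02,  5.82086766e-03,  8.75404538e-06]), 'position': array([ 0.19734041, -0.61863613,  0.25222917]), 'orientation': array([ 0.57143972, -0.57046808,  0.41782817, -0.41646421]), 'ft_force': array([-0.10625597,  0.15305471,  0.00849971]), 'wrist_torque': array([ 0.02529186, -0.00170355,  0.04125104]), 'width': 0.0853488002505091}
```

View pics/top0.png

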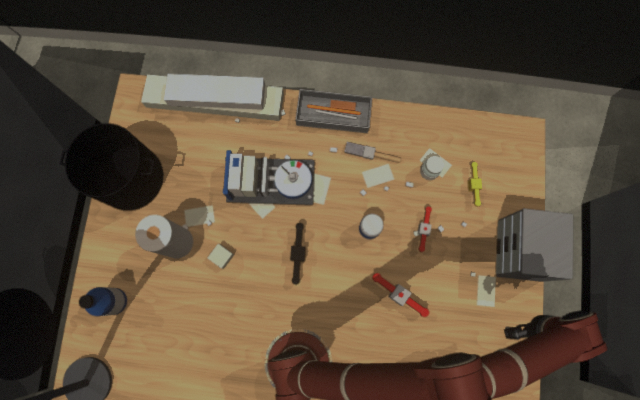

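View pics/side0.png

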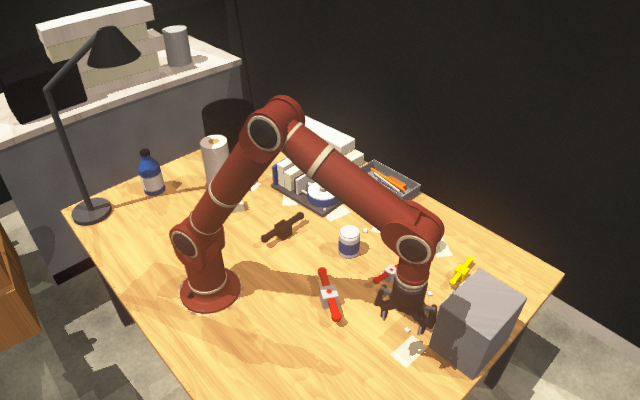

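```bash
cat > h.py <<'E'
import numpy as np,cv2
from bench import manip
def K(p): return np.array([[p['fx'],0,p['cx']],[0,p['fy'],p['cy']],[0,0,1.]])
def pix2w(name,uv,z):
    p=manip.camera_params(name);T=p['extrinsics']
    q=cv2.undistortPoints(np.array(uv,float).reshape(-1,1,2),K(p),p['distortion']).reshape(-1,2)
    d=np.c_[q[:,0],-q[:,1],-np.ones(len(q))]@T[:3,:3].T
    t=(z-T[2,3])/d[:,2]
    return T[:3,3]+d*t[:,None]
def w2pix(name,P):
    p=manip.camera_params(name);T=p['extrinsics']
    c=(np.atleast_2d(P)-T[:3,3])@T[:3,:3]
    c=c*[1,-1,-1]
    return cv2.projectPoints(c,np.zeros(3),np.zeros(3),K(p),p['distortion'])[0].reshape(-1,2)
def crop(name,x0,y0,x1,y1,f,out,im=None):
    if im is None: im=manip.read_camera(name)
    c=cv2.resize(im[y0:y1,x0:x1],None,fx=f,fy=f,interpolation=cv2.INTER_CUBIC)
    cv2.imwrite('pics/'+out,c)
E
python3 - <<'E'
from h import *
t=cv2.imread('pics/top0.png')
crop('top',215,140,325,215,7,'c1.png',t)
crop('top',365,195,465,325,4.5,'c2.png',t)
E
```

```text
(no output)
```

View pics/c1.png

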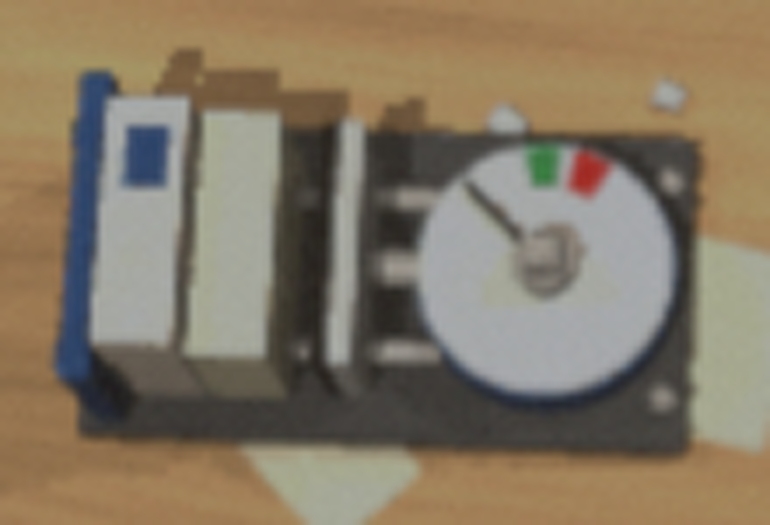

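View pics/c2.png

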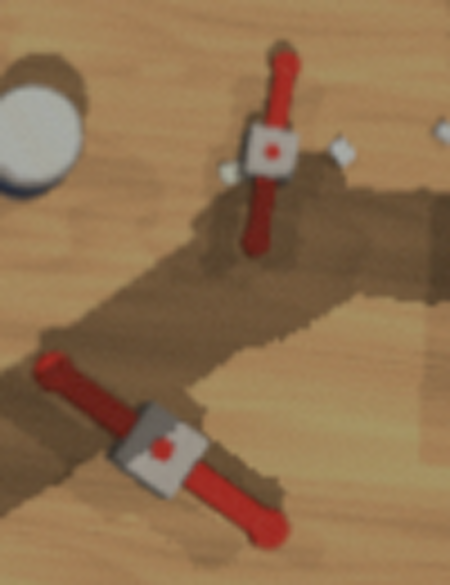

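```bash
python3 - <<'E'
from h import *
def u(c,f,x0,y0): c=np.array(c,float); return (c+.5)/f-.5+[x0,y0]
t=u([[272,151],[288,60],[256,245]],4.5,365,195)
P=pix2w('top',t,.038);print(P); d=P[1]-P[2];print(np.linalg.norm(d)+0,np.degrees(np.arctan2(d[1],d[0])),(P[1]+P[2])/2)
c=u([[547,272],[697,138],[687,450],[84,435],[418,272],[678,272],[547,145],[547,400]],7,215,140)
D=pix2w('top',c[[0,4,5,6,7]],.058);print(D)
B=pix2w('top',c[[1,2,3]],.018);print(B)
e=B[1]-B[0];print(np.linalg.norm(e),np.degrees(np.arctan2(e[1],e[0])));e=B[2]-B[1];print(np.linalg.norm(e),np.degrees(np.arctan2(e[1],e[0])))
s=manip.read_state()
from scipy.spatial.transform import Rotation as R
print(R.from_quat(s['orientation'],scalar_first=True).as_matrix())
E
```

```text
[[ 0.48343197 -0.37090597  0.038     ]
 [ 0.5538384  -0.37837158  0.038     ]
 [ 0.41211212 -0.36385459  0.038     ]]
0.1424678255041187 -5.848396120124337 [ 0.48297526 -0.37111308  0.038     ]
[[0.59836897 0.08903545 0.058     ]
 [0.5913333  0.15083233 0.058     ]
 [0.60552889 0.02636244 0.058     ]
 [0.66175006 0.09715477 0.058     ]
 [0.53566262 0.08102574 0.058     ]]
[[0.68613441 0.02711613 0.018     ]
 [0.52738403 0.01339843 0.018     ]
 [0.50113528 0.30837678 0.018     ]]
0.15934195916624702 -175.06131147624154
0.2961439190104214 95.08508993561789
[[ 3.03954356e-01 -7.46882334e-04  9.52686303e-01]
 [-9.52683652e-01  2.24745861e-03  3.03955272e-01]
 [-2.36814186e-03 -9.99997196e-01 -2.84177551e-05]]
```

```bash
python3 - <<'E'
from h import *
t=cv2.imread('pics/top0.png');s=cv2.imread('pics/side0.png')
def draw(name,im,loops,x0,y0,x1,y1,f,out):
    c=cv2.resize(im[y0:y1,x0:x1],None,fx=f,fy=f,interpolation=cv2.INTER_CUBIC)
    for L,col in loops:
        q=(w2pix(name,L)-[x0,y0]+.5)*f-.5
        cv2.polylines(c,[np.round(q).astype(int)],True,col,1)
    cv2.imwrite('pics/'+out,c)
def rot(P,a,o): 
    P=np.array(P,float);ca,sa=np.cos(a),np.sin(a)
    return np.c_[o[0]+ca*P[:,0]-sa*P[:,1],o[1]+sa*P[:,0]+ca*P[:,1],P[:,2]]
def sq(h,z): return [[h,h,z],[-h,h,z],[-h,-h,z],[h,-h,z]]
def circ(r,z): a=np.linspace(0,6.28,40);return np.c_[r*np.cos(a),r*np.sin(a),0*a+z]
ha=np.radians(-5.85);ho=(.4833,-.371)
H=[(rot(sq(.018,.038),ha,ho),(0,255,0)),(rot(sq(.018,0),ha,ho),(255,255,0)),(rot([[.079,.008,.038],[-.079,.008,.038],[-.079,-.008,.038],[.079,-.008,.038]],ha,ho),(255,0,0))]
ca=np.radians(5.07);co=(.5985,.0892)
C=[(rot(circ(.064,.058),ca,co),(0,255,0)),(rot(circ(.015,.074),ca,co),(255,0,255)),(rot(sq(.008,.074),ca,co),(255,255,0)),(rot(sq(.005,.096),ca,co),(0,0,255)),
(rot([[.08,-.08,.018],[.08,.22,.018],[-.08,.22,.018],[-.08,-.08,.018]],ca,co),(0,128,255))]
draw('top',t,H,385,195,465,265,8,'o1.png')
draw('top',t,C,215,140,325,215,7,'o2.png')
draw('side',s,H,360,250,420,295,10,'o3.png')
draw('side',s,C,260,140,370,220,7,'o4.png')
b=pix2w('top',[[497,277],[572,279],[572,212],[503,212]],.15);print(b)
E
python3 -c "
import cv2,numpy as np
a=[cv2.imread(f'pics/o{i}.png') for i in (1,2,3,4)]
a=[cv2.resize(x,(800,560)) for x in a]
cv2.imwrite('pics/m1.png',cv2.resize(np.vstack([np.hstack(a[:2])]),(800,280)))"
```

```text
[[ 0.33726351 -0.57750158  0.15      ]
 [ 0.35534544 -0.81575686  0.15      ]
 [ 0.56763149 -0.81495493  0.15      ]
 [ 0.54206979 -0.58923916  0.15      ]]
```

View pics/o1.png

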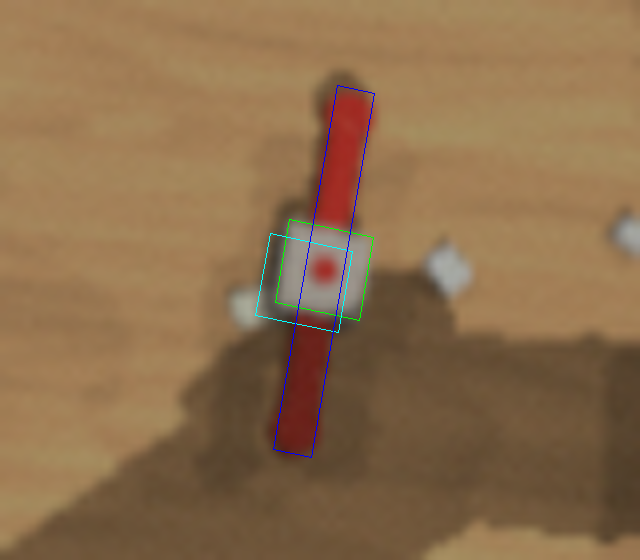

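View pics/o2.png

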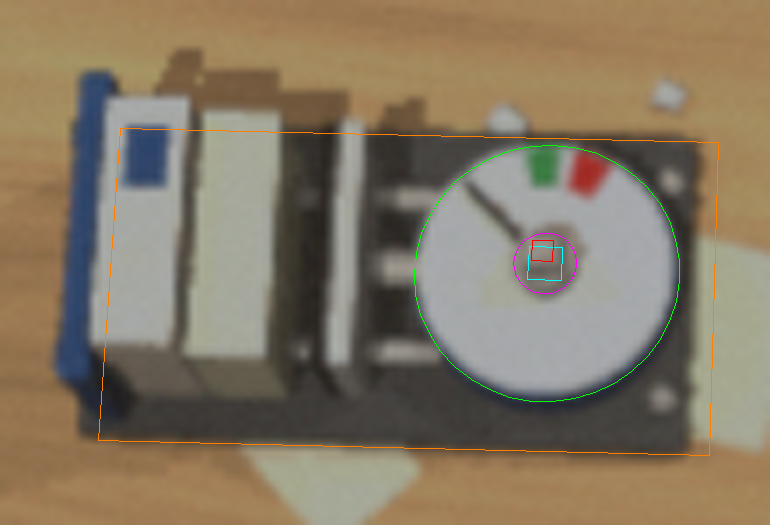

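View pics/o3.png

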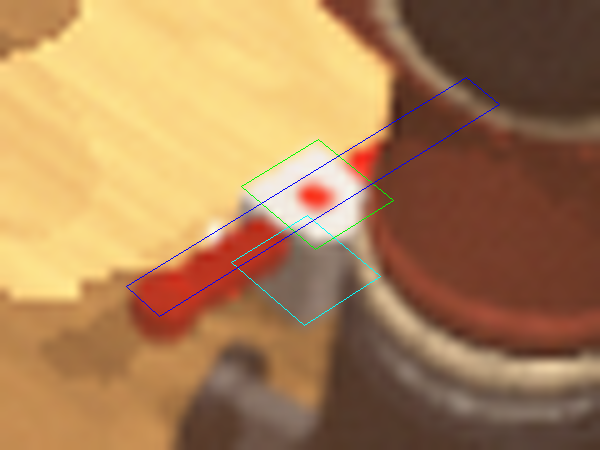

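View pics/o4.png

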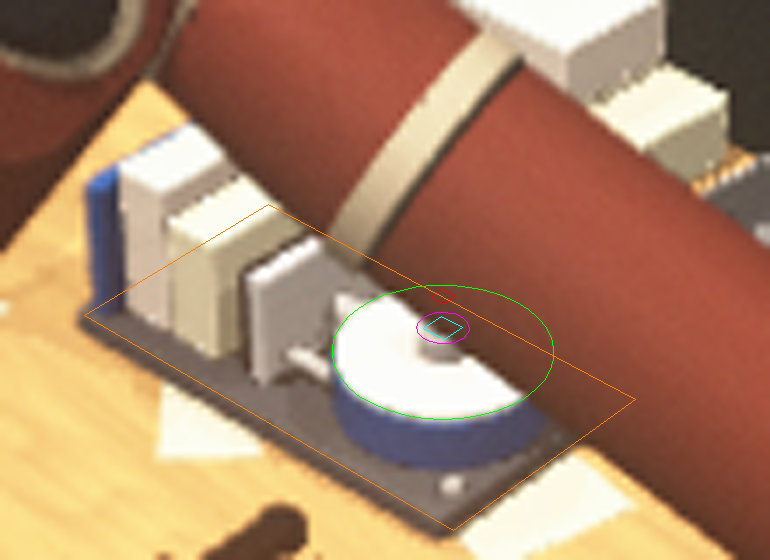

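```bash
python3 -m crank '[[[0.01,0.045,0.01,0,0,8.5],[0.01,0.045,0.01,0,0,8.5],[0.01,0.045,0.01,0,0,8.5],[0.01,0.045,0,0,0,8.5],[0.01,0.04,0,0,0,8.5],[0.04,0.01,0,0,0,8.5],[0.04,0.01,0,0,0,8.5],[0.04,0.01,0,0,0,8.5]]]' 0.085; python3 -m crank '[[[0.04,0.0,0,0,0,8.5],[0.04,0.0,0,0,0,8.5],[0.03,0,0,0,0,8.5],[0,0,0,0,0,8.5],[0,0,0,0,0,8.5],[0,0,0,0,0,8.5],[0,0,0,0,0,8.5],[0,0,0,0,0,8.5]]]'; cat >> h.py <<'E'
from scipy.spatial.transform import Rotation as R
def st():
    s=manip.read_state();M=R.from_quat(s['orientation'],scalar_first=True).as_matrix()
    print('t',s['time'],'p',s['position'].round(4),'yaw',np.degrees(np.arctan2(M[1,0],M[0,0])).round(2),'down',M[:,1].round(4),'F',s['ft_force'].round(2),'M',s['wrist_torque'].round(3),'w',round(s['width'],4),'q',s['q'].round(2))
    return s,M
E
python3 -c "from h import *;st()"
```

```text
time: 0.9
position: [0.3594, -0.3575, 0.2764]
orientation: [-0.706, 0.707, -0.029, 0.016]
ft_force: [1.0, -0.5, -0.0]
width: 0.0848
time: 1.7
position: [0.479, -0.35, 0.2719]
orientation: [-0.595, 0.597, 0.375, -0.386]
ft_force: [-0.6, 0.0, 0.0]
width: 0.085
t 1.7 p [ 0.479  -0.35    0.2719] yaw 65.15 down [-0.0115 -0.0118 -0.9999] F [-0.61  0.04  0.03] M [ 0.021 -0.038  0.015] w 0.085 q [ 0.99  0.58 -0.67  1.55  0.4   1.15  1.37]
```

```bash
python3 -m crank '[[[0.004,-0.021,-0.03,0.3,-0.3,8.5],[0,0,-0.04,0.3,-0.3,8.5],[0,0,-0.04,0,0,2],[0,0,0,0,0,0]]]';python3 - <<'E'
from h import *
st()
for n in('top','side'):
    cv2.imwrite(f'pics/{n}1.png',manip.read_camera(n))
E
```

```text
time: 2.1
position: [0.4822, -0.3725, 0.1586]
orientation: [-0.524, 0.526, 0.473, -0.474]
ft_force: [-0.2, 0.6, -0.7]
width: 0.0849
t 2.1 p [ 0.4822 -0.3725  0.1586] yaw 84.08 down [ 0.0021 -0.0023 -1.    ] F [-0.25  0.59 -0.69] M [0.012 0.036 0.001] w 0.0849 q [ 1.02  0.74 -0.69  1.65  0.56  0.96  1.6 ]
```

View pics/top1.png

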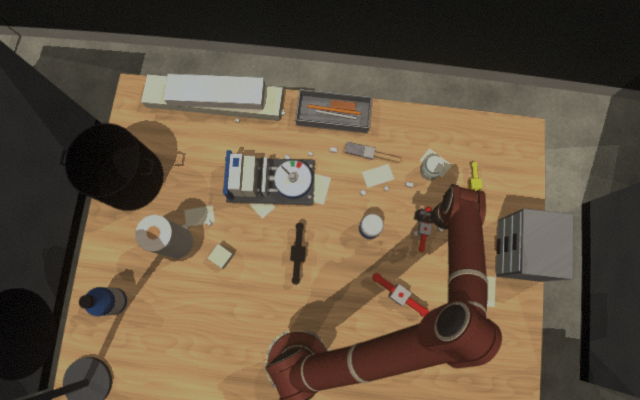

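View pics/side1.png

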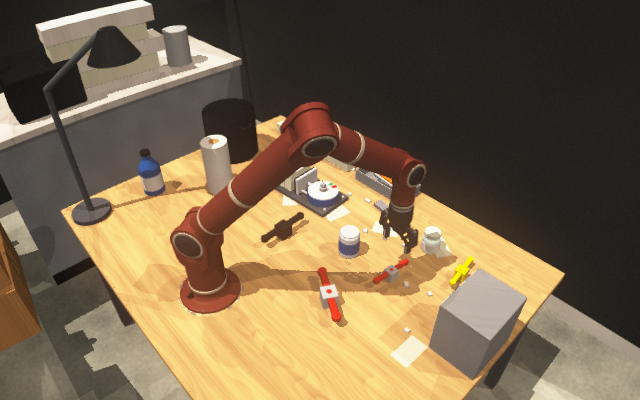

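```bash
python3 - <<'E'
from h import *
s=cv2.imread('pics/side1.png')
crop('side',360,225,430,290,9,'s1.png',s)
c=cv2.imread('pics/s1.png')
def rot(P,a,o):
    P=np.array(P,float);ca,sa=np.cos(a),np.sin(a)
    return np.c_[o[0]+ca*P[:,0]-sa*P[:,1],o[1]+sa*P[:,0]+ca*P[:,1],P[:,2]]
a=np.radians(-5.85);o=(.4833,-.371)
for L in ([[.018,.018,.038],[-.018,.018,.038],[-.018,-.018,.038],[.018,-.018,.038]],[[.079,.008,.038],[-.079,.008,.038],[-.079,-.008,.038],[.079,-.008,.038]]):
    q=(w2pix('side',rot(L,a,o))-[360,225]+.5)*9-.5
    cv2.polylines(c,[q.astype(int)],True,(0,255,0),1)
cv2.imwrite('pics/s1.png',c)
E
```

```text
(no output)
```

View pics/s1.png

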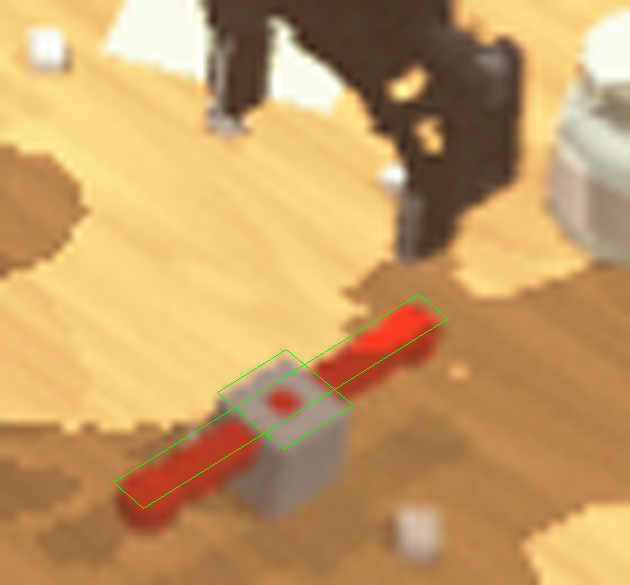

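```bash
python3 -m crank '[[[0.001,0.001,-0.04,0,0,0],[0,0,-0.04,0,0,0],[0,0,-0.03,0,0,0],[0,0,-0.008,0,0,0],[0,0,0,0,0,0]]]';python3 - <<'E'
from h import *
st()
crop('side',330,205,450,295,6,'s2.png')
E
```

```text
time: 2.7
position: [0.4989, -0.3757, 0.0591]
orientation: [-0.511, 0.541, 0.477, -0.468]
ft_force: [-0.8, -0.4, 0.5]
width: 0.0855
t 2.7 p [ 0.4989 -0.3757  0.0591] yaw 83.8 down [ 0.0382 -0.0236 -0.999 ] F [-0.82 -0.44  0.54] M [0.033 0.108 0.001] w 0.0855 q [ 0.96  0.87 -0.59  1.71  0.68  0.74  1.49]
```

View pics/s2.png

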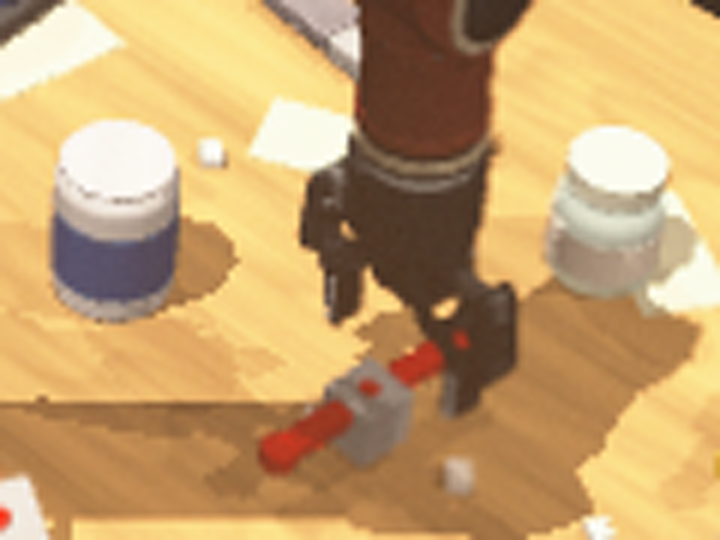

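```bash
python3 -m crank '[[[-0.008,0.002,0.005,0.7,1.1,0.2],[-0.008,0.002,0,0.7,1.1,0.1],[0,0,0,0,0,0]]]';python3 -c "from h import *;st()"
```

```text
time: 3.05
position: [0.4868, -0.3732, 0.0721]
orientation: [-0.522, 0.529, 0.475, -0.472]
ft_force: [-0.0, 0.1, 0.1]
width: 0.0848
t 3.05 p [ 0.4868 -0.3732  0.0721] yaw 84.09 down [ 0.0094 -0.005  -0.9999] F [-0.04  0.11  0.06] M [ 0.006 -0.028  0.049] w 0.0848 q [ 0.98  0.85 -0.62  1.7   0.65  0.79  1.52]
```

```bash
python3 -m crank '[[[-0.004,0.002,0,0.3,0.5,0],[0,0,-0.01,0,0,0],[-0.001,0,-0.01,0,0,0],[-0.001,0,-0.01,0,0.2,0],[0,0,0,0,0,0]]]';python3 -c "from h import *;st()"
```

```text
time: 3.55
position: [0.4811, -0.3716, 0.0412]
orientation: [-0.525, 0.525, 0.473, -0.474]
ft_force: [-0.3, -0.8, 0.5]
width: 0.085
t 3.55 p [ 0.4811 -0.3716  0.0412] yaw 84.05 down [-9.0e-04 -1.4e-03 -1.0e+00] F [-0.34 -0.79  0.5 ] M [ 0.023  0.008 -0.003] w 0.085 q [ 0.96  0.89 -0.58  1.72  0.69  0.74  1.49]
```

```bash
python3 -m crank '[[[0.001,0.001,-0.004,0,0,0],[0.001,0,-0.004,0,0,0],[0,0,0,0,0,0]]]';python3 - <<'E'
from h import *
st()
crop('side',350,225,430,295,9,'s3.png')
E
```

```text
time: 3.85
position: [0.4832, -0.3699, 0.0313]
orientation: [0.526, -0.525, -0.473, 0.474]
ft_force: [0.4, 0.9, 0.0]
width: 0.085
t 3.85 p [ 0.4832 -0.3699  0.0313] yaw 84.08 down [-0.002  0.    -1.   ] F [0.43 0.89 0.05] M [-0.006  0.037 -0.03 ] w 0.085 q [ 0.95  0.9  -0.58  1.72  0.7   0.73  1.48]
```

View pics/s3.png

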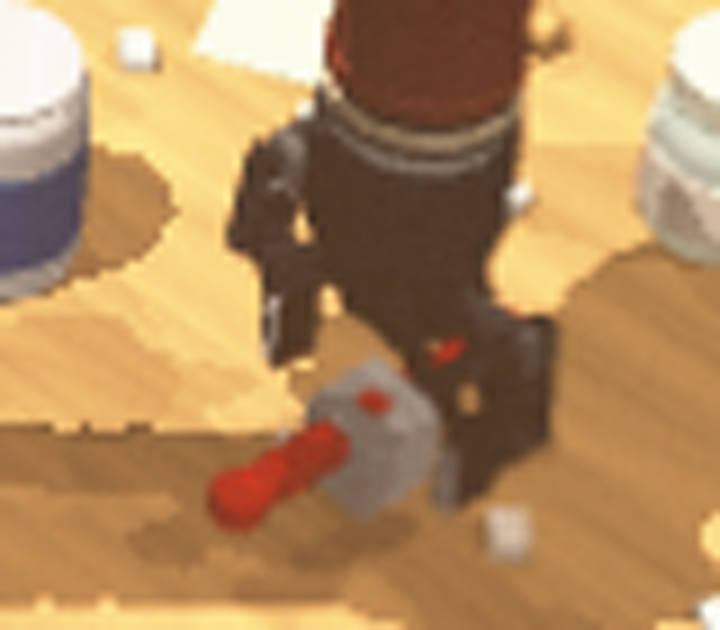

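```bash
python3 -m crank '[[[0,0,0,0,0,0],[0,0,0,0,0,0],[0,0,0,0,0,0],[0,0,0,0,0,0],[0,0,0,0,0,0],[0,0,0,0,0,0]]]' 0.0;python3 -c "from h import *;st()"
```

```text
time: 4.5
position: [0.4839, -0.3705, 0.0327]
orientation: [-0.525, 0.526, 0.473, -0.474]
ft_force: [0.2, -0.3, 0.4]
width: 0.0348
t 4.5 p [ 0.4839 -0.3705  0.0327] yaw 84.06 down [ 2.0e-04 -1.4e-03 -1.0e+00] F [ 0.16 -0.27  0.45] M [ 0.027 -0.044  0.001] w 0.0348 q [ 0.95  0.9  -0.58  1.72  0.7   0.73  1.48]
```

```bash
python3 -m crank '[[[0,0,0.015,0,0,0],[0,0,0.03,0,0,0],[0,0,0.03,0,0,0],[0,0,0.03,0,0,0],[0,0,0.03,0,0,0],[0,0,0.03,0,0,0],[0,0,0.01,0,0,0],[0,0,0,0,0,0]]]';python3 - <<'E'
from h import *
st()
crop('side',340,170,440,245,8,'s4.png')
crop('top',380,150,480,250,6,'t4.png')
E
```

```text
time: 5.3
position: [0.4792, -0.3675, 0.2158]
orientation: [0.527, -0.522, -0.473, 0.475]
ft_force: [0.2, -0.5, -3.5]
width: 0.0355
t 5.3 p [ 0.4792 -0.3675  0.2158] yaw 84.19 down [-0.0073  0.0028 -1.    ] F [ 0.23 -0.51 -3.47] M [-0.029 -0.03   0.014] w 0.0355 q [ 1.04  0.68 -0.73  1.59  0.5   1.07  1.64]
```

View pics/s4.png

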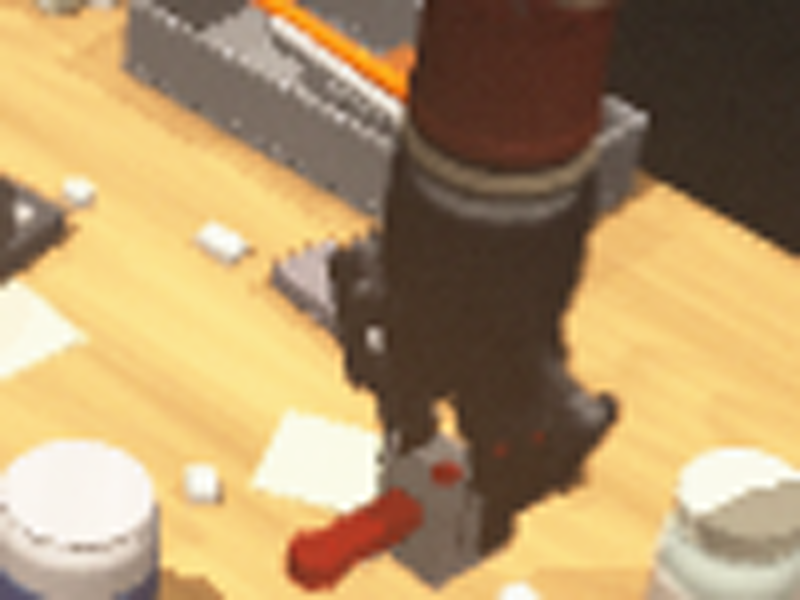

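View pics/t4.png

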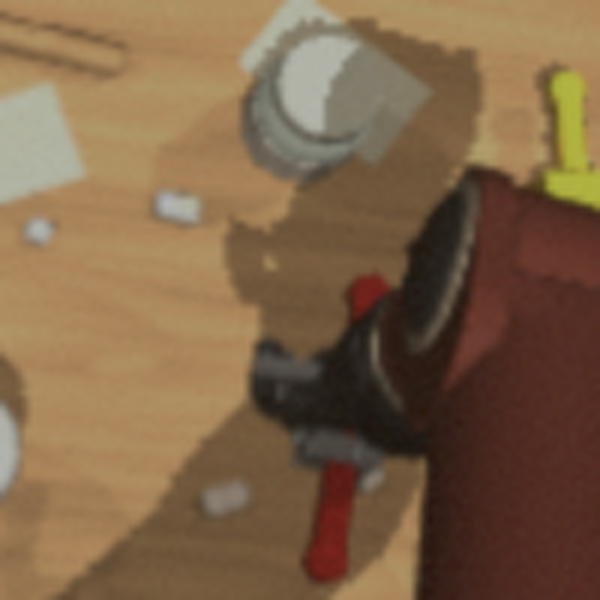

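```bash
python3 -m crank '[[[0.005,0.02,0,0,0,1],[0.012,0.04,0,0,0,1],[0.012,0.045,0,0,0,1],[0.012,0.045,0,0,0,1],[0.012,0.045,0,0,0,1],[0.012,0.045,0,0,0,1],[0.012,0.045,0,0,0,1],[0.012,0.04,0,0,0,1]]]';python3 -c "from h import *;st()"
```

```text
time: 6.2
position: [0.5566, -0.0348, 0.1976]
orientation: [0.504, -0.48, -0.5, 0.516]
ft_force: [0.5, -0.0, -1.9]
width: 0.035
t 6.2 p [ 0.5566 -0.0348  0.1976] yaw 91.79 down [-0.04    0.0074 -0.9992] F [ 0.52 -0.01 -1.86] M [-0.022 -0.192 -0.026] w 0.035 q [ 0.49  0.65 -0.75  1.72  0.49  1.01  1.15]
```

```bash
python3 -m crank '[[[0.012,0.035,0,-0.1,-0.6,1],[0.012,0.035,0,-0.1,-0.6,1],[0.008,0.025,0,-0.1,-0.6,0.5],[0.004,0.01,0,0,-0.4,0],[0.002,0.005,0,0,0,0],[0,0,0,0,0,0]]]';python3 -c "from h import *;st()"
```

```text
time: 6.8
position: [0.5881, 0.0922, 0.1885]
orientation: [0.481, -0.468, -0.521, 0.527]
ft_force: [-0.1, -0.3, -2.4]
width: 0.035
t 6.8 p [0.5881 0.0922 0.1885] yaw 95.6 down [-0.0193  0.006  -0.9998] F [-0.06 -0.34 -2.35] M [-0.002 -0.036 -0.007] w 0.035 q [ 0.24  0.71 -0.74  1.64  0.52  1.02  1.01]
```

```bash
python3 -m crank '[[[0.005,-0.0015,-0.01,-0.15,-0.5,-0.25],[0.005,-0.0015,-0.015,-0.15,-0.5,-0.25],[0,0,-0.015,0,-0.1,0],[0,0,0,0,0,0]]]';python3 -c "from h import *;st()"
```

```text
time: 7.2
position: [0.5986, 0.0791, 0.144]
orientation: [0.479, -0.482, -0.516, 0.521]
ft_force: [-0.1, 0.2, -2.8]
width: 0.0351
t 7.2 p [0.5986 0.0791 0.144 ] yaw 94.4 down [-0.0018 -0.0073 -1.    ] F [-0.13  0.18 -2.83] M [-0.039  0.027  0.041] w 0.0351 q [ 0.23  0.76 -0.69  1.67  0.58  0.93  0.96]
```

```bash
python3 -m crank '[[[0,0.006,0,0.2,0,0.3],[0,0.004,0,0.2,0,0.3],[0,0,0,0,0,0]]]';python3 - <<'E'
from h import *
st()
for n in('top','side'):
    cv2.imwrite(f'pics/{n}5.png',manip.read_camera(n))
crop('side',260,130,370,215,7,'s5.png',cv2.imread('pics/side5.png'))
crop('top',215,110,345,215,6,'t5.png',cv2.imread('pics/top5.png'))
E
```

```text
time: 7.5
position: [0.5995, 0.0864, 0.1442]
orientation: [0.479, -0.479, -0.52, 0.521]
ft_force: [-0.5, 0.4, -2.5]
width: 0.035
t 7.5 p [0.5995 0.0864 0.1442] yaw 94.73 down [-0.0011 -0.0012 -1.    ] F [-0.46  0.4  -2.54] M [0.046 0.039 0.067] w 0.035 q [ 0.22  0.76 -0.7   1.67  0.58  0.93  0.96]
```

View pics/s5.png

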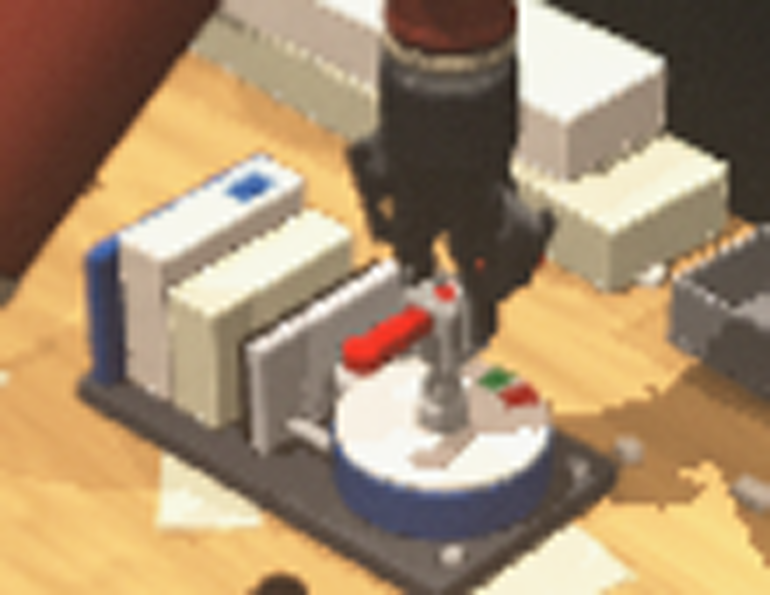

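View pics/t5.png

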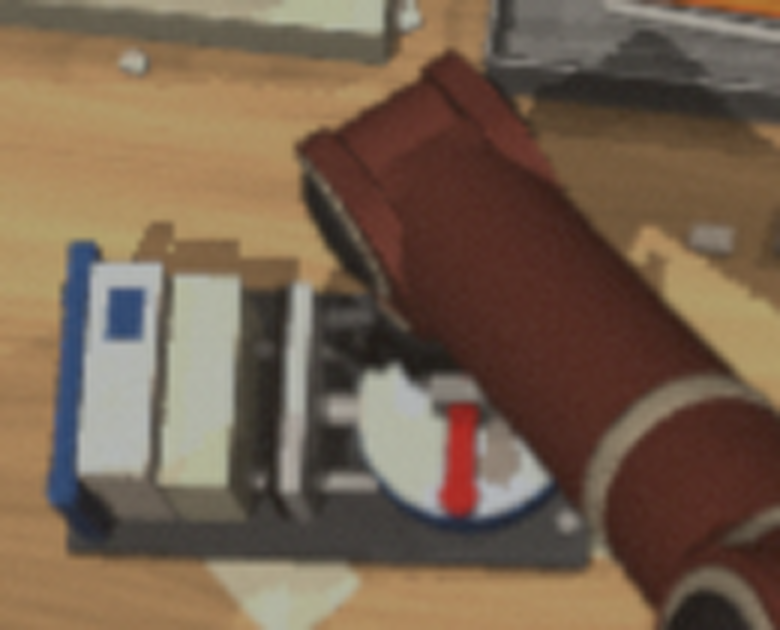

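```bash
cat >> h.py <<'E'
def rot(P,a,o):
    P=np.array(P,float);ca,sa=np.cos(a),np.sin(a)
    return np.c_[o[0]+ca*P[:,0]-sa*P[:,1],o[1]+sa*P[:,0]+ca*P[:,1],P[:,2]]
def sq(h,z): return [[h,h,z],[-h,h,z],[-h,-h,z],[h,-h,z]]
def circ(r,z): a=np.linspace(0,6.28,60);return np.c_[r*np.cos(a),r*np.sin(a),0*a+z]
def bar(z): return [[.079,.008,z],[-.079,.008,z],[-.079,-.008,z],[.079,-.008,z]]
def draw(name,im,loops,x0,y0,x1,y1,f,out):
    c=cv2.resize(im[y0:y1,x0:x1],None,fx=f,fy=f,interpolation=cv2.INTER_CUBIC)
    for L,col in loops:
        q=(w2pix(name,L)-[x0,y0]+.5)*f-.5
        cv2.polylines(c,[np.round(q).astype(int)],True,col,1)
    cv2.imwrite('pics/'+out,c)
E
python3 - <<'E'
from h import *
co=(.5985,.0892);ca=np.radians(5.07)
ho=(.5995,.0864);ha=np.radians(4.73);zb=.1442-.0327
L=[(rot(circ(.062,.058),ca,co),(0,200,0)),(rot(circ(.015,.058),ca,co),(255,0,255)),(rot(sq(.008,.074),ca,co),(255,255,0)),(rot(sq(.005,.096),ca,co),(0,0,255)),
(rot(sq(.018,zb+.038),ha,ho),(0,255,0)),(rot(sq(.018,zb),ha,ho),(0,255,0)),(rot(bar(zb+.038),ha,ho),(255,0,0))]
draw('side',cv2.imread('pics/side5.png'),L,295,155,350,210,11,'o5.png')
draw('top',cv2.imread('pics/top5.png'),L,270,150,330,205,11,'o6.png')
E
```

```text
(no output)
```

View pics/o5.png

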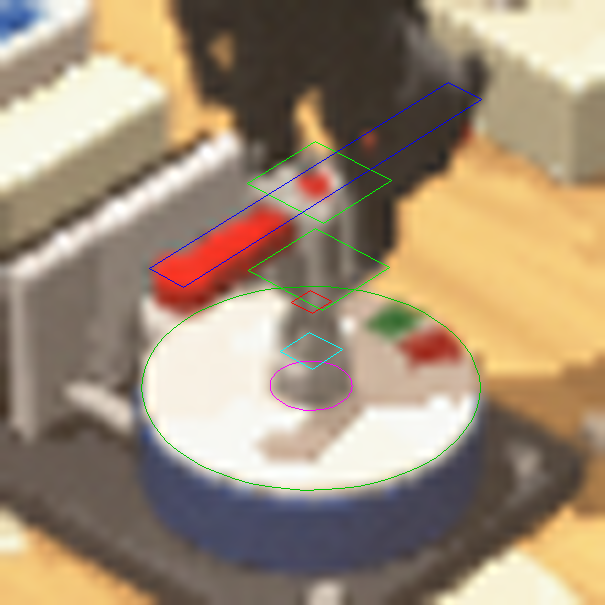

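View pics/o6.png

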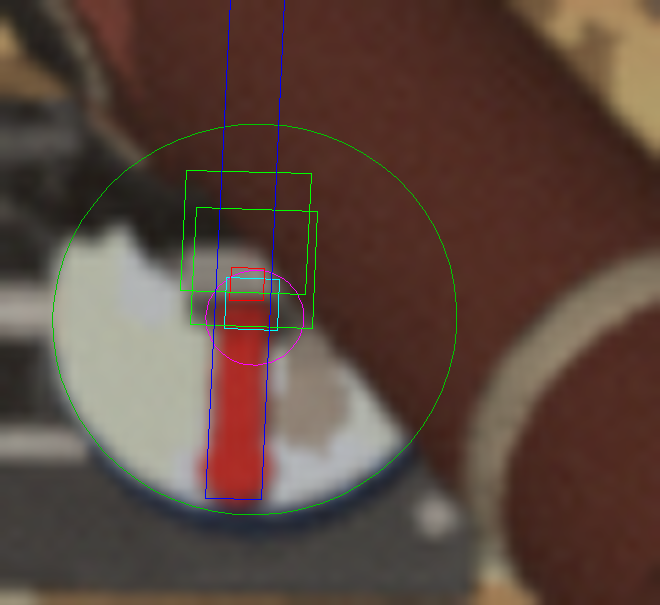

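```bash
python3 - <<'E'
from h import *
def red(im): 
    b,g,r=[im[...,i].astype(float) for i in range(3)]; return r-(b+g)/2
def sil(name,o,a,zb,x0,y0,x1,y1,f=8,part=-1):
    # wing silhouette
    W=np.zeros(((y1-y0)*f,(x1-x0)*f),np.uint8)
    for z in(.024,.038):
        pts=[[0,.008,z],[part*.068,.008,z],[part*.068,-.008,z],[0,-.008,z]]
        for L in (np.array(pts),circ(.011,z)+[part*.068,0,0]):
            L=L.copy();L[:,2]=z+zb
            q=(w2pix(name,rot(L,a,o))-[x0,y0]+.5)*f-.5
            cv2.fillPoly(W,[np.round(q).astype(int)],1)
    return W
for im,name,o,a,zb,box in (('top0','top',(.4833,-.371),-5.85,0,(405,228,445,262)),('top5','top',(.5995,.0864),4.73,.1115,(278,176,308,202)),('side1','side',(.4833,-.371),-5.85,0,(365,265,386,290)),('side5','side',(.5995,.0864),4.73,.1115,(300,172,320,190))):
    x0,y0,x1,y1=box
    R_=cv2.resize(red(cv2.imread(f'pics/{im}.png'))[y0:y1,x0:x1],None,fx=8,fy=8,interpolation=cv2.INTER_CUBIC)
    m=R_>0.5*np.percentile(R_,97)
    W=sil(name,o,np.radians(a),zb,*box)>0
    # end along bar: use image rows (max) and columns
    print(im,'img rows max',np.where(m.sum(1)>12)[0].max()/8,'mod',np.where(W.sum(1)>12)[0].max()/8,'left',np.where(m.sum(0)>12)[0].min()/8,np.where(W.sum(0)>12)[0].min()/8)
    yy,xx=np.where(m);r=yy.max()
    for k in (8,20,32,44,60,80):
        i=np.where(m[r-k])[0];j=np.where(W[np.where(W.sum(1))[0].max()-k])[0]
        if len(i) and len(j): print('  ',k,i.mean()/8,j.mean()/8, len(i)/8,len(j)/8)
E
```

```text
top0 img rows max 33.875 mod 24.125 left 0.0 13.0
   8 19.9375 16.5 40.0 5.375
   20 19.9375 16.625 40.0 7.375
   32 23.105 16.625 31.25 7.625
   44 22.38804347826087 16.75 28.75 6.125
   60 15.619117647058824 17.25 10.625 5.875
   80 23.93154761904762 17.75 15.75 5.875
top5 img rows max 19.5 mod 20.25 left 10.5 9.875
   8 13.4375 13.5625 4.25 5.25
   20 13.3125 13.625 6.0 6.875
   32 13.375 13.4375 5.875 7.25
   44 13.5 13.3125 4.875 6.75
   60 13.75 13.625 4.625 5.625
   80 13.75 13.75 4.375 5.625
side1 img rows max 24.875 mod 18.875 left 0.0 8.25
   8 10.4375 11.5625 21.0 5.5
   20 10.640432098765432 11.75 20.25 7.375
   32 11.382978723404255 13.1875 17.625 9.25
   44 12.377777777777778 14.25 16.875 11.875
   60 10.4375 15.4375 21.0 11.0
   80 9.625 18.0625 19.375 5.75
side5 img rows max 10.625 mod 11.625 left 9.125 9.25
   8 11.5625 12.0625 4.25 5.25
   20 12.1875 12.9375 6.5 6.75
   32 13.375 13.875 8.375 9.375
   44 15.9375 14.6875 6.5 10.5
   60 17.875 16.8125 4.125 6.25
```

```bash
python3 -m crank '[[[0,0.002,0,0.05,0,0.3],[0,0.001,-0.005,0,0,0],[0,0.001,-0.005,0,0,0],[0,0,0,0,0,0]]]';python3 -c "from h import *;st()"
```

```text
time: 8.0
position: [0.5998, 0.0908, 0.1345]
orientation: [-0.477, 0.478, 0.522, -0.522]
ft_force: [-1.0, 0.4, -2.6]
width: 0.0351
t 8.0 p [0.5998 0.0908 0.1345] yaw 95.07 down [ 8.e-04 -7.e-04 -1.e+00] F [-1.    0.41 -2.64] M [-0.023  0.028  0.027] w 0.0351 q [ 0.21  0.77 -0.69  1.67  0.59  0.91  0.95]
```

```bash
python3 -m crank '[[[-0.0005,-0.002,-0.004,0,0,0],[0,0,-0.003,0,0,0],[0,0,-0.003,0,0,0],[0,0,0,0,0,0]]]';python3 -c "from h import *;st()"
```

```text
time: 8.4
position: [0.5995, 0.0887, 0.1233]
orientation: [-0.477, 0.478, 0.522, -0.522]
ft_force: [-0.5, -0.5, -2.7]
width: 0.0351
t 8.4 p [0.5995 0.0887 0.1233] yaw 95.07 down [ 1.1e-03 -6.0e-04 -1.0e+00] F [-0.55 -0.49 -2.75] M [-0.014 -0.062 -0.007] w 0.0351 q [ 0.21  0.79 -0.68  1.68  0.61  0.89  0.94]
```

```bash
python3 -m crank '[[[0,0,-0.003,0,0,0],[0,0,-0.003,0,0,0],[0,0,0,0,0,0]]]';python3 -c "from h import *;st()"; python3 -m crank '[[[0,0,-0.002,0,0,0],[0,0,-0.002,0,0,0],[0,0,0,0,0,0]]]';python3 -c "from h import *;st()"
```

```text
time: 8.7
position: [0.6004, 0.0897, 0.1176]
orientation: [-0.477, 0.478, 0.523, -0.52]
ft_force: [0.9, 0.6, -3.0]
width: 0.0351
t 8.7 p [0.6004 0.0897 0.1176] yaw 95.08 down [ 0.0035  0.0014 -1.    ] F [ 0.92  0.63 -3.04] M [ 0.036 -0.113 -0.038] w 0.0351 q [ 0.21  0.79 -0.67  1.69  0.61  0.88  0.94]
time: 9.0
position: [0.6004, 0.0897, 0.1131]
orientation: [-0.477, 0.478, 0.523, -0.52]
ft_force: [1.0, 0.9, -2.7]
width: 0.0351
t 9.0 p [0.6004 0.0897 0.1131] yaw 95.08 down [ 0.0035  0.0014 -1.    ] F [ 0.98  0.93 -2.68] M [ 0.106 -0.163 -0.03 ] w 0.0351 q [ 0.21  0.8  -0.67  1.69  0.62  0.87  0.93]
```

```bash
python3 -m crank '[[[0,0,-0.002,0,0.1,0],[0,0,-0.002,0,0.1,0],[0,0,0,0,0,0]]]';python3 -c "from h import *;st()"; python3 -m crank '[[[0,0,-0.0015,0,0,0],[0,0,0,0,0,0]]]';python3 -c "from h import *;st()"; python3 -m crank '[[[0,0,-0.0015,0,0,0],[0,0,0,0,0,0]]]';python3 -c "from h import *;st()"
```

```text
time: 9.3
position: [0.6005, 0.0897, 0.1088]
orientation: [-0.478, 0.477, 0.522, -0.521]
ft_force: [1.1, -0.0, -3.1]
width: 0.0349
t 9.3 p [0.6005 0.0897 0.1088] yaw 95.07 down [-1.0e-04  1.5e-03 -1.0e+00] F [ 1.09 -0.03 -3.13] M [ 0.123 -0.135 -0.072] w 0.0349 q [ 0.2   0.81 -0.67  1.69  0.62  0.87  0.93]
time: 9.5
position: [0.6006, 0.0897, 0.107]
orientation: [-0.478, 0.477, 0.522, -0.521]
ft_force: [1.2, 0.6, -3.8]
width: 0.0353
t 9.5 p [0.6006 0.0897 0.107 ] yaw 95.07 down [-2.0e-04  1.6e-03 -1.0e+00] F [ 1.24  0.55 -3.83] M [ 0.123 -0.222 -0.043] w 0.0353 q [ 0.2   0.81 -0.67  1.69  0.62  0.87  0.93]
time: 9.7
position: [0.6005, 0.0897, 0.1069]
orientation: [-0.478, 0.477, 0.522, -0.521]
ft_force: [1.3, 0.5, -4.0]
width: 0.0351
t 9.7 p [0.6005 0.0897 0.1069] yaw 95.06 down [ 1.e-04  6.e-04 -1.e+00] F [ 1.35  0.48 -3.96] M [ 0.127 -0.07   0.019] w 0.0351 q [ 0.2   0.81 -0.66  1.69  0.62  0.87  0.93]
```

```bash
python3 -m crank '[[[0,0,-0.002,0,0,0],[0,0,0,0,0,0]]]';python3 -c "from h import *;st()"; python3 -m crank '[[[0,0,-0.003,0,0,0],[0,0,0,0,0,0]]]';python3 - <<'E'
from h import *
st()
for n in('top','side'):
    cv2.imwrite(f'pics/{n}6.png',manip.read_camera(n))
crop('side',285,140,365,210,9,'s6.png',cv2.imread('pics/side6.png'))
E
```

```text
time: 9.9
position: [0.6007, 0.0898, 0.1069]
orientation: [-0.477, 0.478, 0.522, -0.521]
ft_force: [-0.6, 0.3, -2.4]
width: 0.0354
t 9.9 p [0.6007 0.0898 0.1069] yaw 95.06 down [ 1.1e-03 -6.0e-04 -1.0e+00] F [-0.61  0.33 -2.45] M [ 0.137 -0.094  0.019] w 0.0354 q [ 0.2   0.81 -0.66  1.69  0.63  0.87  0.93]
time: 10.1
position: [0.601, 0.0899, 0.1071]
orientation: [-0.476, 0.479, 0.522, -0.521]
ft_force: [-0.1, 0.1, -3.1]
width: 0.0352
t 10.1 p [0.601  0.0899 0.1071] yaw 95.04 down [ 0.0029 -0.0021 -1.    ] F [-0.06  0.09 -3.15] M [-0.001 -0.005  0.027] w 0.0352 q [ 0.2   0.81 -0.66  1.69  0.63  0.86  0.92]
```

View pics/s6.png

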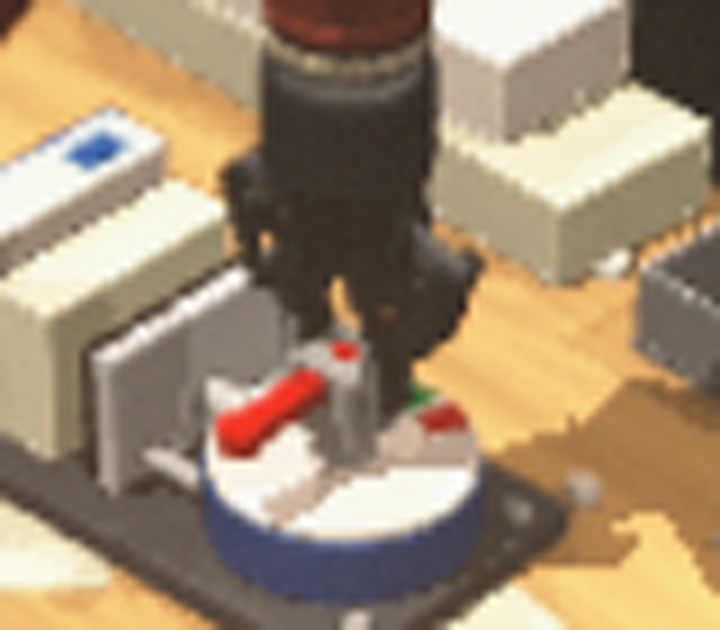

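```bash
python3 -m crank '[[[0,0,-0.003,0,0,0]]]';python3 -c "from h import *;st()"; python3 -m crank '[[[0,0,-0.004,0,0,0]]]';python3 - <<'E'
from h import *
st()
co=(.5985,.0892);ca=np.radians(5.07)
ho=(.6005,.0897);ha=np.radians(5.06);zb=.074
L=[(rot(circ(.062,.058),ca,co),(0,200,0)),(rot(circ(.015,.058),ca,co),(255,0,255)),(rot(sq(.018,zb+.038),ha,ho),(0,255,0)),(rot(sq(.018,zb),ha,ho),(0,255,0)),(rot(bar(zb+.038),ha,ho),(255,0,0))]
draw('side',cv2.imread('pics/side6.png'),L,295,155,350,210,11,'o7.png')
E
```

```text
time: 10.3
position: [0.6012, 0.09, 0.1064]
orientation: [0.476, -0.479, -0.521, 0.521]
ft_force: [-8.2, -4.6, 30.5]
width: 0.0352
t 10.3 p [0.6012 0.09   0.1064] yaw 95.01 down [ 0.0032 -0.0035 -1.    ] F [-8.22 -4.55 30.53] M [-0.891  2.084  0.019] w 0.0352 q [ 0.2   0.81 -0.66  1.69  0.63  0.86  0.92]
time: 10.4
position: [0.6012, 0.09, 0.1064]
orientation: [0.475, -0.48, -0.521, 0.522]
ft_force: [-8.8, -4.9, 29.2]
width: 0.0351
t 10.4 p [0.6012 0.09   0.1064] yaw 94.98 down [ 0.004  -0.0059 -1.    ] F [-8.78 -4.94 29.17] M [-0.867  2.1    0.03 ] w 0.0351 q [ 0.2   0.81 -0.66  1.69  0.63  0.86  0.92]
```

View pics/o7.png

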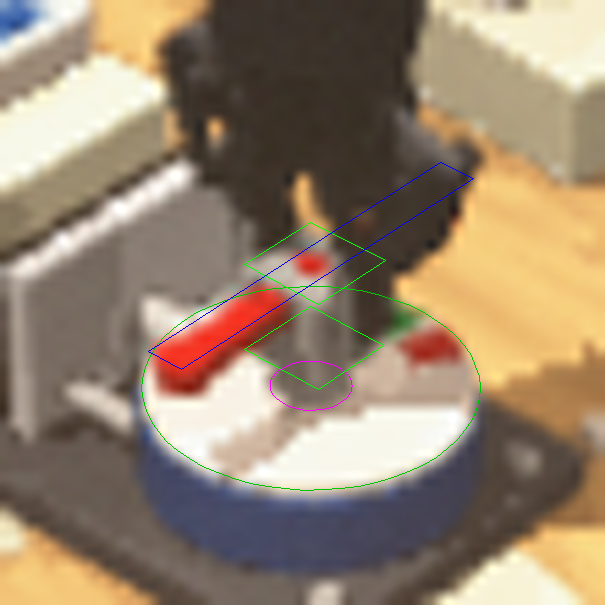

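```bash
python3 -m crank '[[[0,0,0,0,0,0],[0,0,0,0,0,-4],[0,0,0,0,0,-5],[0,0,0,0,0,-5],[0,0,0,0,0,-4]]]';python3 -c "from h import *;st()"
```

```text
time: 10.9
position: [0.6013, 0.0902, 0.1067]
orientation: [-0.553, 0.558, 0.437, -0.438]
ft_force: [-2.2, -0.4, 3.7]
width: 0.0354
t 10.9 p [0.6013 0.0902 0.1067] yaw 76.37 down [ 0.003  -0.0065 -1.    ] F [-2.23 -0.41  3.71] M [-0.058  0.353  0.143] w 0.0354 q [ 0.15  0.78 -0.57  1.69  0.56  0.83  0.66]
```

```bash
python3 -m crank '[[[0,0,0,0.2,0.1,-4],[0,0,0,0.1,0,-5],[0,0,0,0,0,-5],[0,0,0,0,0,-4],[0,0,0,0,0,-3]]]';python3 - <<'E'
from h import *
st()
for n in('top','side'):
    cv2.imwrite(f'pics/{n}7.png',manip.read_camera(n))
crop('side',285,140,365,210,9,'s7.png',cv2.imread('pics/side7.png'))
crop('top',255,140,335,210,9,'t7.png',cv2.imread('pics/top7.png'))
E
```

```text
time: 11.4
position: [0.6011, 0.0894, 0.1067]
orientation: [-0.627, 0.629, 0.324, -0.326]
ft_force: [-1.2, -0.9, 3.4]
width: 0.0352
t 11.4 p [0.6011 0.0894 0.1067] yaw 54.76 down [-0.0013 -0.0045 -1.    ] F [-1.23 -0.86  3.39] M [-0.152  0.24   0.243] w 0.0352 q [ 0.1   0.76 -0.48  1.69  0.46  0.8   0.36]
```

View pics/s7.png

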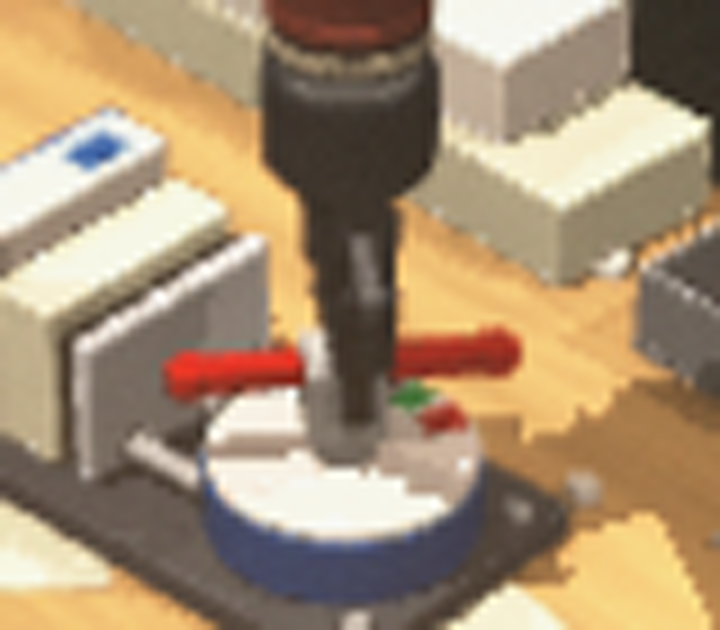

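View pics/t7.png

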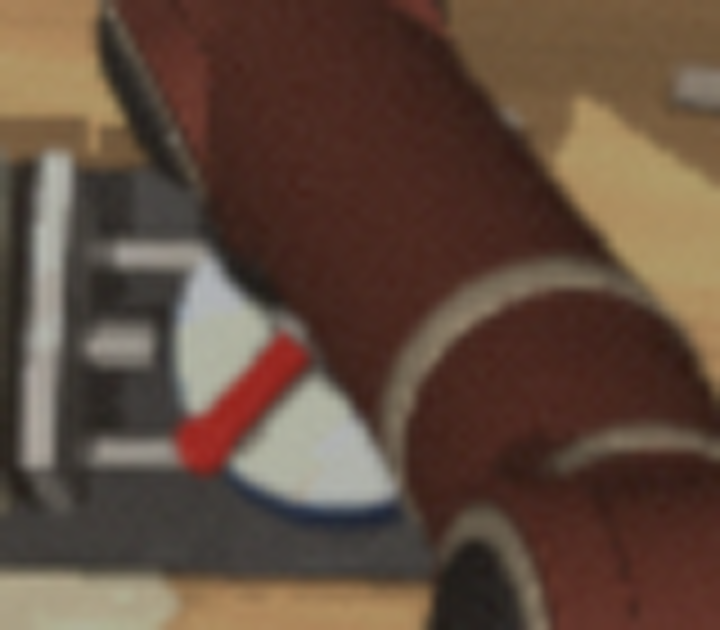

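```bash
python3 -m crank '[[[0,0,0,0.2,0,-3],[0,0,0,0,0,-2.5]]]';python3 - <<'E'
from h import *
st()
for n in('top','side'):
    cv2.imwrite(f'pics/{n}8.png',manip.read_camera(n))
co=(.5985,.0892)
L=[]
for th,col in((.58,(0,255,0)),(.72,(255,0,0)),(.87,(0,255,255)),(1.0,(0,0,255))):
    a=np.radians(50.07)-th
    L.append((rot([[.018,0,.059],[.057,0,.059]],a,co),col))
im=cv2.imread('pics/side8.png')
draw('side',im,L,305,165,350,200,16,'o8.png')
crop('side',305,165,350,200,16,'s8.png',im)
E
```

```text
time: 11.7
position: [0.6009, 0.0891, 0.1066]
orientation: [-0.642, 0.643, 0.295, -0.297]
ft_force: [-2.3, -0.7, 3.6]
width: 0.0356
t 11.7 p [0.6009 0.0891 0.1066] yaw 49.48 down [-0.0019 -0.0018 -1.    ] F [-2.28 -0.69  3.59] M [-0.165  0.26   0.258] w 0.0356 q [ 0.09  0.76 -0.45  1.69  0.44  0.79  0.29]
```

View pics/o8.png

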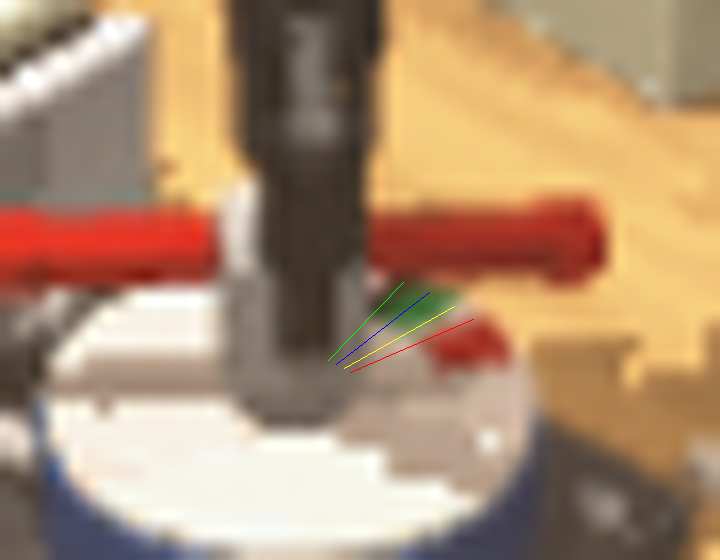

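View pics/s8.png

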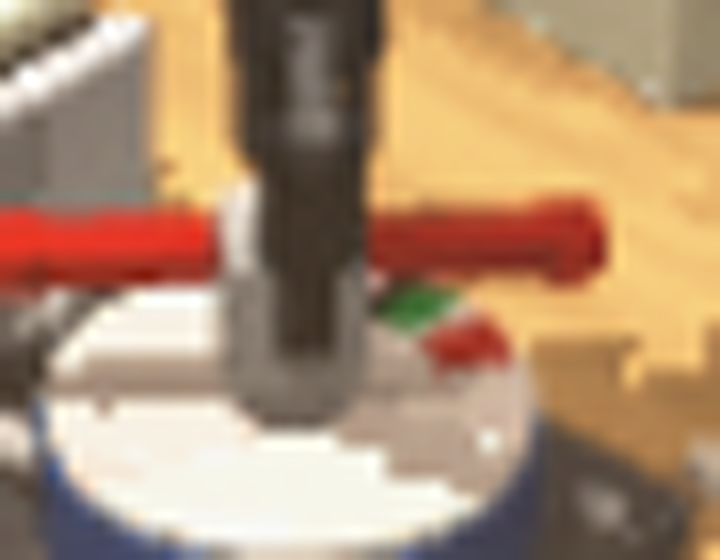

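```bash
python3 - <<'E'
from h import *
im=cv2.imread('pics/side8.png');im7=cv2.imread('pics/side7.png');im6=cv2.imread('pics/side6.png')
a=[cv2.resize(i[178:192,324:340],None,fx=16,fy=20*0.8,interpolation=cv2.INTER_NEAREST) for i in(im6,im7,im8:=im)]
cv2.imwrite('pics/z8.png',np.hstack(a))
E
```

```text
File "<stdin>", line 3
SyntaxError: assignment expression cannot be used in a comprehension iterable expression
```

```bash
python3 - <<'E'
from h import *
a=[cv2.resize(cv2.imread(f'pics/side{k}.png')[178:192,324:340],None,fx=16,fy=16,interpolation=cv2.INTER_NEAREST) for k in(5,6,7,8)]
cv2.imwrite('pics/z8.png',cv2.resize(np.vstack([np.hstack(a[:2]),np.hstack(a[2:])]),None,fx=1.3,fy=1.3))
E
```

```text
(no output)
```

View pics/z8.png

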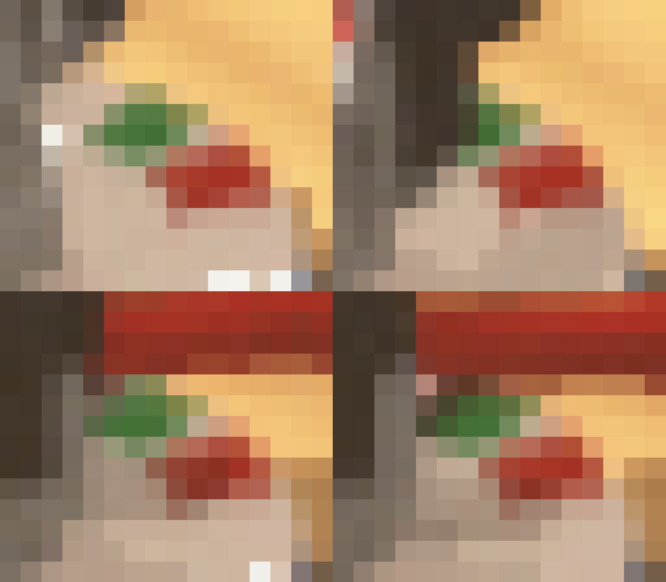

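```bash
python3 -m crank '[[[0,0,0,0.1,-0.1,-3],[0,0,0,0,0,0]]]';python3 - <<'E'
from h import *
st()
cv2.imwrite('pics/side9.png',manip.read_camera('side'))
im=cv2.imread('pics/side9.png')
cv2.imwrite('pics/z9.png',cv2.resize(im[170:200,300:345],None,fx=16,fy=16,interpolation=cv2.INTER_NEAREST))
E
```

```text
time: 12.0
position: [0.6009, 0.089, 0.1066]
orientation: [-0.649, 0.649, 0.28, -0.281]
ft_force: [-0.8, -0.2, 3.5]
width: 0.0351
t 12.0 p [0.6009 0.089  0.1066] yaw 46.75 down [-4.e-04 -8.e-04 -1.e+00] F [-0.8  -0.17  3.48] M [-0.077  0.257  0.247] w 0.0351 q [ 0.08  0.76 -0.44  1.69  0.43  0.79  0.25]
```

View pics/z9.png

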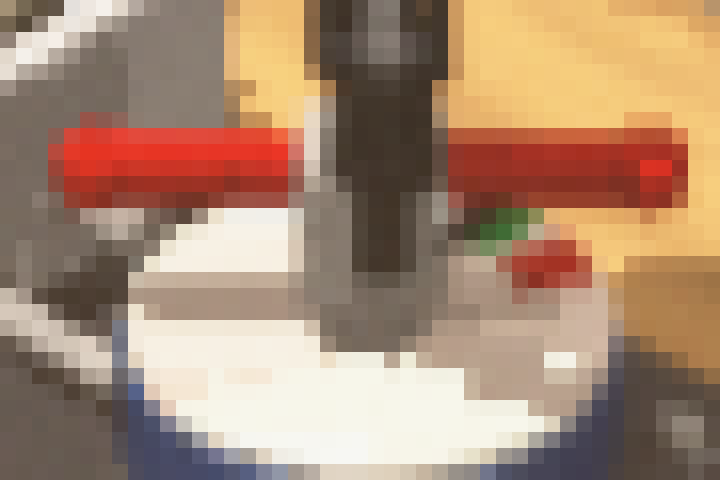

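```bash
python3 - <<'E'
from h import *
im=cv2.imread('pics/side9.png').astype(float); i5=cv2.imread('pics/side5.png').astype(float)
co=np.array([.5985,.0892])
def ana(im):
    b,g,r=im[...,0],im[...,1],im[...,2]
    uv=[(u,v) for v in range(178,192) for u in range(324,342)]
    W=pix2w('side',uv,.058)[:,:2]-co
    out={}
    for (u,v),w in zip(uv,W):
        rad=np.hypot(*w);th=np.radians(50.07)-np.arctan2(w[1],w[0])
        B,G,R=im[v,u]
        k='g' if G-max(B,R)>25 else 'r' if R-max(B,G)>70 and rad<.064 else 'k' if max(B,G,R)<95 else None
        if k and .03<rad<.066: out.setdefault(k,[]).append((u,v,round(th,2),round(rad*1e3),int(B),int(G),int(R)))
    return out
for n,i in(('5',i5),('9',im)):
    o=ana(i);print(n)
    for k in o: print(k,np.mean([x[2] for x in o[k]]).round(3),len(o[k]));
    print(o.get('k'),o.get('g'))
E
```

```text
5
g 0.722 6
r 1.156 13
None [(330, 183, np.float64(0.64), 54, 71, 123, 87), (331, 183, np.float64(0.7), 56, 66, 123, 86), (329, 184, np.float64(0.65), 46, 66, 121, 82), (330, 184, np.float64(0.72), 48, 58, 115, 69), (331, 184, np.float64(0.78), 51, 55, 111, 66), (332, 184, np.float64(0.84), 54, 90, 138, 111)]
9
k 0.337 17
r 1.096 14
g 0.78 3
[(324, 180, np.float64(0.13), 66, 45, 56, 68), (324, 181, np.float64(0.14), 59, 42, 52, 64), (325, 181, np.float64(0.21), 59, 41, 53, 65), (326, 181, np.float64(0.28), 60, 49, 58, 71), (324, 182, np.float64(0.15), 52, 39, 52, 65), (325, 182, np.float64(0.23), 53, 58, 69, 79), (324, 183, np.float64(0.17), 45, 41, 54, 67), (325, 183, np.float64(0.26), 46, 63, 74, 85), (329, 183, np.float64(0.57), 52, 46, 57, 81), (330, 183, np.float64(0.64), 54, 40, 62, 70), (331, 183, np.float64(0.7), 56, 47, 89, 72), (324, 184, np.float64(0.19), 38, 41, 53, 65), (325, 184, np.float64(0.29), 39, 62, 73, 84), (328, 184, np.float64(0.57), 44, 57, 67, 82), (329, 184, np.float64(0.65), 46, 43, 65, 65), (324, 185, np.float64(0.21), 31, 43, 54, 69), (325, 185, np.float64(0.34), 32, 62, 73, 84)] [(330, 184, np.float64(0.72), 48, 48, 91, 64), (331, 184, np.float64(0.78), 51, 53, 107, 64), (332, 184, np.float64(0.84), 54, 89, 136, 110)]
```

```bash
python3 -m crank '[[[0,0,0,0,0,-4],[0,0,0,0,0,0]]]';python3 - <<'E'
from h import *
st()
im=manip.read_camera('side');cv2.imwrite('pics/side10.png',im)
cv2.imwrite('pics/z10.png',cv2.resize(im[170:200,300:345],None,fx=16,fy=16,interpolation=cv2.INTER_NEAREST))
co=np.array([.5985,.0892])
for v in (183,184,185):
  for u in range(327,335):
    w=pix2w('side',[(u,v)],.058)[0,:2]-co
    print(v,u,round(np.radians(50.07)-np.arctan2(w[1],w[0]),2),im[v,u])
E
```

```text
time: 12.25
position: [0.6007, 0.0889, 0.1066]
orientation: [-0.658, 0.658, 0.258, -0.259]
ft_force: [-1.5, -0.7, 3.8]
width: 0.035
t 12.25 p [0.6007 0.0889 0.1066] yaw 42.94 down [-0.001 -0.001 -1.   ] F [-1.48 -0.67  3.81] M [-0.147  0.282  0.228] w 0.035 q [ 0.07  0.75 -0.42  1.7   0.41  0.78  0.2 ]
183 327 0.42 [116 129 141]
183 328 0.5 [139 160 186]
183 329 0.57 [ 68  88 107]
183 330 0.64 [39 51 79]
183 331 0.7 [39 58 79]
183 332 0.76 [50 98 81]
183 333 0.81 [ 83 135 134]
183 334 0.85 [ 90 134 184]
184 327 0.48 [ 86  98 109]
184 328 0.57 [ 83  98 115]
184 329 0.65 [51 67 76]
184 330 0.72 [44 75 65]
184 331 0.78 [48 92 64]
184 332 0.84 [ 89 136 112]
184 333 0.89 [143 172 188]
184 334 0.94 [123 148 195]
185 327 0.56 [ 76  88 100]
185 328 0.66 [70 80 96]
185 329 0.74 [ 98 124 130]
185 330 0.82 [ 88 123 110]
185 331 0.88 [113 144 144]
185 332 0.94 [ 93 118 173]
185 333 0.99 [ 84 103 181]
185 334 1.03 [ 62  76 171]
```

View pics/z10.png

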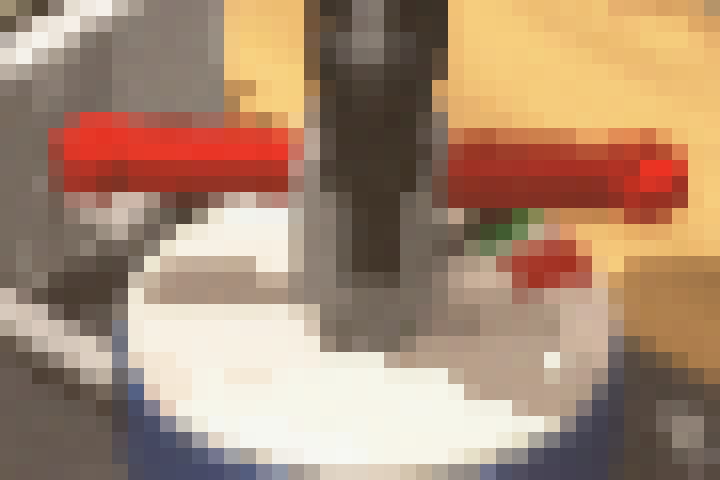

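```bash
python3 -m crank '[[[0,0,0,0,0,0],[0,0,0,0,0,0],[0,0,0,0,0,0],[0,0,0,0,0,0],[0,0,0,0,0,0],[0,0,0,0,0,0],[0,0,0,0,0,0],[0,0,0,0,0,0]]]'; python3 -c "from h import *;st()"
```

```text
time: 13.1
position: [0.6008, 0.0889, 0.1066]
orientation: [-0.657, 0.657, 0.26, -0.261]
ft_force: [-1.0, -0.6, 2.6]
width: 0.035
t 13.1 p [0.6008 0.0889 0.1066] yaw 43.29 down [-1.1e-03 -8.0e-04 -1.0e+00] F [-1.04 -0.59  2.58] M [-0.153  0.271  0.268] w 0.035 q [ 0.07  0.75 -0.42  1.69  0.41  0.78  0.21]
```

```bash
for i in 1; do :; done; python3 -m crank '[[[0,0,0,0,0,-0.5],[0,0,0,0,0,0],[0,0,0,0,0,0],[0,0,0,0,0,0],[0,0,0,0,0,-0.3],[0,0,0,0,0,0],[0,0,0,0,0,0],[0,0,0,0,0,0]]]'; python3 -m crank '[[[0,0,0,0,0,-0.3],[0,0,0,0,0,0],[0,0,0,0,0,0],[0,0,0,0,0,0],[0,0,0,0,0,-0.2],[0,0,0,0,0,0],[0,0,0,0,0,0],[0,0,0,0,0,0]]]'; python3 -m crank '[[[0,0,0,0,0,-0.3],[0,0,0,0,0,0],[0,0,0,0,0,0],[0,0,0,0,0,0],[0,0,0,0,0,-0.2],[0,0,0,0,0,0],[0,0,0,0,0,0],[0,0,0,0,0,0]]]'; python3 - <<'E'
from h import *
st()
im=manip.read_camera('side');cv2.imwrite('pics/side11.png',im)
cv2.imwrite('pics/z11.png',cv2.resize(im[160:205,290:350],None,fx=13,fy=13,interpolation=cv2.INTER_NEAREST))
for v in (183,184,185): print(v,[tuple(im[v,u]) for u in range(328,334)])
E
```

```text
time: 13.9
position: [0.6007, 0.0889, 0.1066]
orientation: [-0.659, 0.659, 0.255, -0.256]
ft_force: [-2.5, -1.0, 4.0]
width: 0.0351
time: 14.7
position: [0.6007, 0.0889, 0.1066]
orientation: [-0.66, 0.661, 0.252, -0.253]
ft_force: [-0.7, -0.0, 4.3]
width: 0.035
time: 15.5
position: [0.6007, 0.0889, 0.1066]
orientation: [-0.661, 0.662, 0.249, -0.25]
ft_force: [-0.9, 0.1, 3.9]
width: 0.035
t 15.5 p [0.6007 0.0889 0.1066] yaw 41.35 down [-0.0013 -0.001  -1.    ] F [-0.92  0.08  3.93] M [-0.114  0.298  0.256] w 0.035 q [ 0.06  0.75 -0.42  1.7   0.4   0.78  0.18]
183 [(np.uint8(222), np.uint8(233), np.uint8(234)), (np.uint8(101), np.uint8(121), np.uint8(132)), (np.uint8(42), np.uint8(56), np.uint8(82)), (np.uint8(39), np.uint8(59), np.uint8(81)), (np.uint8(44), np.uint8(80), np.uint8(80)), (np.uint8(59), np.uint8(92), np.uint8(98))]
184 [(np.uint8(125), np.uint8(142), np.uint8(143)), (np.uint8(58), np.uint8(73), np.uint8(81)), (np.uint8(39), np.uint8(59), np.uint8(61)), (np.uint8(49), np.uint8(91), np.uint8(66)), (np.uint8(77), np.uint8(118), np.uint8(101)), (np.uint8(139), np.uint8(163), np.uint8(183))]
185 [(np.uint8(56), np.uint8(69), np.uint8(81)), (np.uint8(81), np.uint8(105), np.uint8(108)), (np.uint8(84), np.uint8(118), np.uint8(106)), (np.uint8(113), np.uint8(145), np.uint8(146)), (np.uint8(92), np.uint8(116), np.uint8(172)), (np.uint8(86), np.uint8(102), np.uint8(181))]
```

View pics/z11.png

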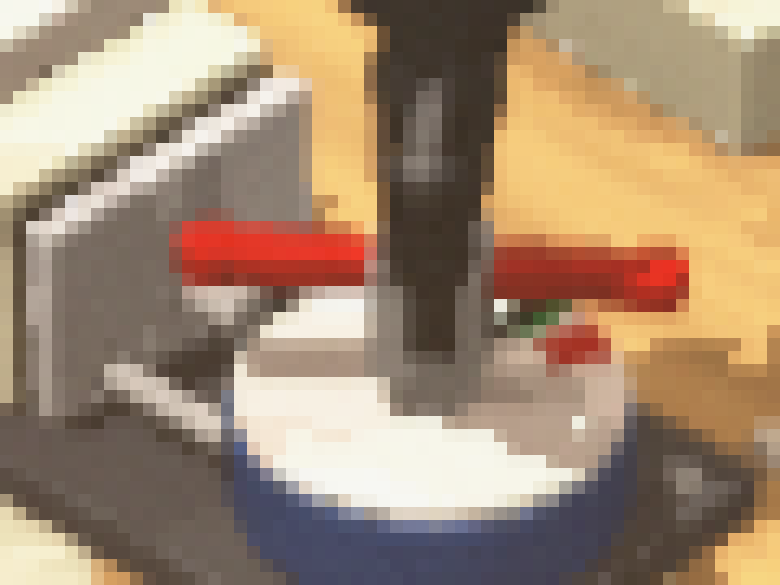

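```bash
python3 -m crank '[[[0,0,0,0,0,0],[0,0,0,0,0,0],[0,0,0,0,0,0],[0,0,0,0,0,0],[0,0,0,0,0,-0.2],[0,0,0,0,0,0],[0,0,0,0,0,0],[0,0,0,0,0,0]]]'; python3 - <<'E'
from h import *
st()
im=manip.read_camera('side');cv2.imwrite('pics/side12.png',im)
cv2.imwrite('pics/top12.png',manip.read_camera('top'))
for v in (183,184,185): print(v,[im[v,u].tolist() for u in range(328,334)])
print(manip.job_done())
E
```

```text
time: 16.35
position: [0.6007, 0.0889, 0.1066]
orientation: [-0.662, 0.662, 0.248, -0.249]
ft_force: [-1.4, -1.0, 4.3]
width: 0.0351
t 16.35 p [0.6007 0.0889 0.1066] yaw 41.13 down [-0.0013 -0.001  -1.    ] F [-1.43 -1.01  4.27] M [-0.15   0.297  0.259] w 0.0351 q [ 0.06  0.75 -0.41  1.7   0.4   0.78  0.18]
183 [[221, 233, 234], [102, 123, 132], [40, 54, 83], [39, 60, 80], [45, 81, 82], [60, 94, 99]]
184 [[126, 143, 145], [58, 74, 81], [40, 58, 63], [48, 90, 64], [79, 119, 102], [139, 162, 181]]
185 [[44, 57, 68], [78, 102, 106], [82, 116, 104], [114, 145, 146], [90, 114, 171], [85, 103, 181]]
the job is handed in; nothing more can be done
None
```

View pics/side12.png

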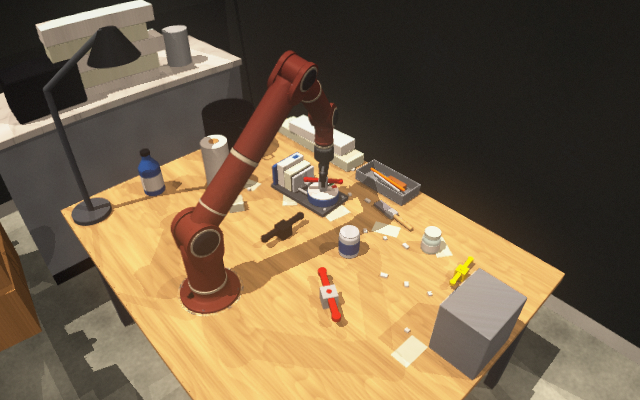

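I gripped the smaller red wing handle, lowered it onto the spindle and turned it clockwise into the green band. I held it there for about 4 s (12.2 to 16.4 s on the clock) and handed the job in while still gripping it.

**Seating:** The handle stopped firmly, with about 30 N upward on the tool, at the height where the hub rests on the collar. It stayed within 0.5 mm of that height for the rest of the job.

**Pointer:** The side picture shows it at about 0.70 rad, near the middle of green with red still clear of it. The hub and finger hide part of it, so I could only read it to a few hundredths of a radian. The arm hid it entirely in the top view, and I looked at that view only partway through the turn.

**Checks that don't quite agree:**
- **Wrist moment:** 0.26 N m implies about 0.74 rad.
- **Tool turn:** 54° less the full play gives about 0.82 rad, which suggests a little slip or give in the grip.
- All three readings lie in the green band (0.58 to 0.87).

**Other checks:** The last side picture shows the handle on the clamp, with the bystanders and look-alikes apparently where they were. The arm and gripper looked clear of the clamp body, and only the hub bears on it. The highest force I read was about 32 N, during the seating check.

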